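# Gauge a pipe end cap in the bench caliper

## Task

Check the orange irrigation pipe end cap in the bench caliper: stand it upright on the caliper's bed between the two jaws and let it go, then slide the jaw with the red post shut on it until the sprung anvil is pushed back about half its stroke, so that the green band clearly shows behind the blue head but no red. Leave the cap clamped there and take the hand away.

Things in the scene. Friction and masses are not known exactly. Their poses are not given: they have to be found in the camera images.
- orange_cap: Orange plastic pipe end cap, a plain round cylinder 48 mm in diameter and 50 mm high, closed end up, about 70 g, standing on the table among a grey and a blue cap of the same size. Origin: centre of its underside; z up along its axis.
- caliper: Bench caliper, fixed. Sizes in mm: aluminium bed 90 wide (x), y -180 to 200, flat top 12 mm above the table. Origin: on the table, on the bed's middle line; y points the way the jaw closes; z up. At +y the steel anvil plate (60 wide, top at 58 mm), face at y = 90 at rest; behind it the blue head, y 124 to 160, 70 high. On the -y side the sliding jaw with an equal plate; the gap between the faces is 130 to 160 mm at the start.
- jaw_grip (a point): On the axis of the sliding jaw's red post, 85 mm above the table. Post 22 mm square (sides along the caliper's x and y), from 35 to 105 mm above the table, on a blue carriage 60 mm long (y), 70 mm wide. The post's axis is 50 mm behind (-y of) the jaw's face and on the bed's middle line. The jaw slides only along the caliper's y, takes about 7 N to move and stays where it is left.
- anvil (a joint): How far the sprung anvil is pushed back, in m: 0 at rest, 0.024 at its stop. Pushing it takes about 1 N to start and 4 N at the stop, less than the jaw's own friction, so a clamped part stays clamped. As it goes back its round stem comes out behind the blue head: green for the first 20 mm, red after that.
Mind the look-alikes: they are no part of the job. Of the things that look like the orange_cap, the smallest one is meant.

How it is judged:
By the outcome, as a careful person would: the job done as asked, in the order asked, and still so for the second after the job is handed in, with the robot touching nothing.
It also fails if it takes over 58 s, if anything falls off the work surface, if the arm or the gripper's body presses on something with over 40 N, if the wrist force passes 120 N, or if a joint passes its speed limit or range.

## Robot

A 6-joint arm with a two-finger parallel gripper is mounted at the origin on the work surface. World frame = base frame: x ahead of the robot, y to its left, z up, the work surface at z = 0. Lengths are in m, angles in rad, forces in N, time in s.
With the tool pointing down it reaches from about 0.3 to 0.875 m from the base axis. Payload 6.4 kg.
Tool frame: the origin (TCP) lies midway between the tips of the shut fingers; the grasp point (between the pads) lies 19 mm behind it (grasp_offset is the distance from the TCP to the grasp point, in m); z points along the fingers, y is the line along which they close (so a half turn about z gives the same grasp; the last joint's range is limited). The gripper opens to 85 mm and grips with 20 to 120 N. Pads are 22 mm wide; open, the fingers measure 114 mm over their backs; the gripper's body (76 mm by 85 mm) begins 54 mm behind the grasp point. The pads swing forward as they close: fully open they stand 13 mm farther back than shut.
Start: joints at [-1.436, 0.181, 1.607, -0, 1.354, -0.206], TCP at [0.192, -0.542, 0.231] pointing down, gripper open.
Joint ranges: [-2.99, 2.99], [-0.89, 2.07], [0.3, 2.58], [-1.14, 4.28], [0, 2.63], [-3.12, 3.12]. Speed limits (rad/s): [2.57, 2.57, 3.01, 3.14, 3.14, 3.14].

## Interface

Orientations are given as a unit quaternion [w, x, y, z].
In Python, from bench import * gives the robot as it stands. The module is installed in compiled form; this text tells all that it offers.
- The arm moves only by the tool servo_tool, never from a script. Its argument "commands" is text: rows parted by semicolons, each of 7 numbers parted by spaces: the turn, a rotation vector about the tool's x, y, z in rad, then the shift along the tool's x, y, z in mm, then the opening, from 0 (shut) to 1 (fully open). In form: wx wy wz dx dy dz claw; .... A call has 1 to 5 rows; each row shifts and turns the commanded pose from where the row before left it, along the tool's axes as they then stand; what a row does not reach is not made up. A row lasts 1/8 s, in which the tool goes at most 62.5 mm and 10.7 degrees, less where a joint would pass 70% of its speed; a pose out of reach is approached as far as the arm can. A call with a gripper value outside its range is refused whole. The fingers move at their own pace and stop on an object; the grip force is fixed at half the most. Time passes only in rows, so rows that do not move let the fingers close. It gives the time, the measured TCP pose, the force, the opening and the grip force at its end, in the units of the state.
- get_obs(): the state, without advancing time (a new reading comes with each control period).
- camera(name): name is "scene" or "top"; returns the picture (400x640x3 uint8, blue, green, red); there is no depth.
- calibration(name): a dict with "fx", "fy", "cx", "cy" (pixels), "k1" (the pictures are not rectified: a ray, as slopes to the right and down, at radius r is drawn at 1 + k1 r^2 times it, then the intrinsics apply), "R" (3x3) and "t" (3): a world point X has camera coordinates R X + t. Camera axes: x right, y down, z forward; pixel columns grow to the right and rows downward; lengths in m; the calibration is good to about 2 mm. A picture is of the moment at which its call begins. calibration takes no time and is no camera call.
- hand_in(): hands the job in; it is judged then, once.
The state is a dict: "time_s": time; "q": joint angles; "dq": joint speeds; "joint_efforts": joint torques, N m; "eef_pos": TCP position; "eef_rot": TCP orientation; "wrist_force": force on the tool from outside, world axes, zero at the start; "torque": the same for the moment, N m; "opening": opening from 0.0 (shut) to 1.0 (fully open); "grasp_force": force on a finger pad.
Only numpy, scipy, OpenCV 4.12 (cv2) and the standard library are available. Lean on these libraries where they do the work, as an engineer would, in place of code of your own. Each camera call takes 0.05 s, during which the arm holds its last target. There are 200 camera calls.

## Working session

There is one attempt and no reset: what is moved stays moved. The work goes in short steps, Python scripts to look and compute and a tool call to move; the robot and the scene stay as the last step left them, time stands still between calls to the robot, and variables do not carry over. Pictures are saved under pics/ and viewed, at most 10 in all, crops included, and the job is handed in when it is done.

Besides the shell and the picture viewer there is one more tool, called after "Emit:" as name(argument=value, ...), one argument or row to a line, values as JSON. servo_tool: Moves the arm, as the interface text tells. Its arguments: {"type":"object","properties":{"commands":{"type":"string"}},"required":["commands"]}

```bash
mkdir -p pics
cat > h.py <<'E'
from bench import *
import numpy as np, cv2
from scipy.spatial.transform import Rotation as Ro
def ray(n,u,v):
    c=calibration(n); K=np.array([[c['fx'],0,c['cx']],[0,c['fy'],c['cy']],[0,0,1.]])
    p=cv2.undistortPoints(np.array([[[u,v]]],float),K,np.array([c['k1'],0,0,0,0.]))[0,0] if 0 else None
    d=np.array([(u-c['cx'])/c['fx'],(v-c['cy'])/c['fy']]); s=d.copy()
    for _ in range(30): s=d/(1+c['k1']*(s@s))
    R=np.array(c['R']); t=np.array(c['t'])
    return -R.T@t, R.T@np.array([s[0],s[1],1.])
def onz(n,u,v,z):
    o,d=ray(n,u,v); return (o+d*(z-o[2])/d[2])
def proj(n,X):
    c=calibration(n); x=np.array(c['R'])@np.array(X)+np.array(c['t']); s=x[:2]/x[2]; s=s*(1+c['k1']*(s@s))
    return np.array([c['fx']*s[0]+c['cx'],c['fy']*s[1]+c['cy']])
def snap(n,f,crop=None,k=1):
    im=camera(n); g=im
    if crop: x0,y0,x1,y1=crop; g=im[y0:y1,x0:x1]
    cv2.imwrite('pics/'+f,cv2.resize(g,None,fx=k,fy=k,interpolation=cv2.INTER_CUBIC)); return im
E
sed -i '/undistortPoints/d;s/^    c=calibration(n); K=.*/    c=calibration(n)/' h.py
sed -n 1,12p h.py
python3 - <<'E'
from h import *
a=snap('scene','s0.png'); b=snap('top','t0.png'); np.savez('i0.npz',a=a,b=b)
for n in('scene','top'): print(n,ray(n,320,200),calibration(n)['fx'],calibration(n)['k1'])
print(get_obs())
E
```

```text
from bench import *
import numpy as np, cv2
from scipy.spatial.transform import Rotation as Ro
def ray(n,u,v):
    c=calibration(n)
    d=np.array([(u-c['cx'])/c['fx'],(v-c['cy'])/c['fy']]); s=d.copy()
    for _ in range(30): s=d/(1+c['k1']*(s@s))
    R=np.array(c['R']); t=np.array(c['t'])
    return -R.T@t, R.T@np.array([s[0],s[1],1.])
def onz(n,u,v,z):
    o,d=ray(n,u,v); return (o+d*(z-o[2])/d[2])
def proj(n,X):
scene (array([ 0.99793225, -0.14579202,  0.55941457]), array([-0.65435234,  0.11658065, -0.74781428])) 373.9471837883973 -0.06966883611609188
top (array([ 0.52809795, -0.04637344,  0.89789939]), array([ 0.0602323,  0.0330507, -0.9976916])) 463.2781585345969 0.022817506250618545
{'time_s': 0.1, 'q': array([-1.43633820e+00,  1.81483722e-01,  1.60789133e+00,  1.33749397e-05,
        1.35377085e+00, -2.06289221e-01]), 'dq': array([ 0.00133309, -0.00283525, -0.00205148,  0.00067384,  0.00086171,
       -0.00045726]), 'joint_efforts': array([ 2.17859514e-05, -4.45881844e+01, -3.52238917e+01, -2.98913974e-04,
        4.15343689e-03,  1.13148343e-05]), 'eef_pos': array([ 0.19212086, -0.54144588,  0.23047275]), 'eef_rot': array([-7.75887059e-04,  9.85521427e-01,  1.69549150e-01,  3.44120857e-05]), 'wrist_force': array([ 0.20821809,  1.22184601, -0.17844391]), 'torque': array([ 0.01072406, -0.00339953, -0.0030614 ]), 'grasp_force': 0.0, 'opening': 0.9955949844118838}
```

View pics/t0.png

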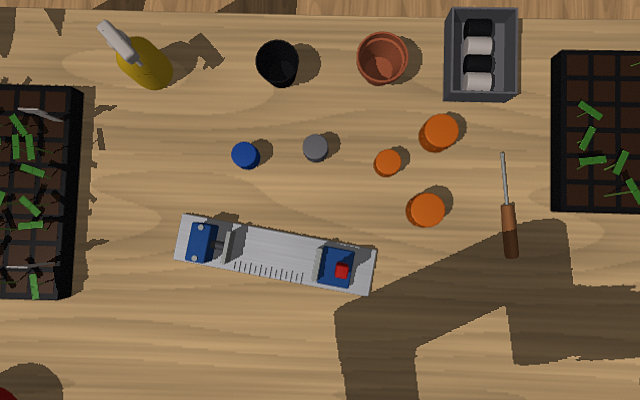

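View pics/s0.png

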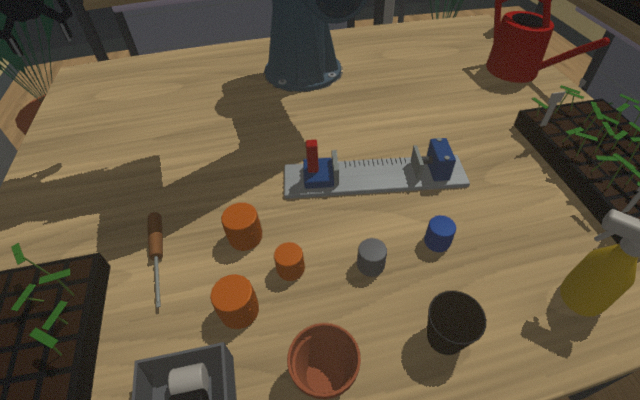

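The top view shows three orange caps, at (388,162), (440,131) and (427,210), plus a terracotta pot at (382,57). The smallest is at (388,162), and it matches the 48 mm grey and blue caps. The caliper's blue head is at (202,243) and its red post at (342,271). In the scene view the small orange cap is at (289,262).

Run:
```python
from h import *
z=np.load('i0.npz'); b=z['b']; a=z['a']
cv2.imwrite('pics/c1.png',cv2.resize(b[100:310,160:480],None,fx=2.5,fy=2.5,interpolation=cv2.INTER_CUBIC))
hsv=cv2.cvtColor(b,cv2.COLOR_BGR2HSV)
m=cv2.inRange(hsv,(5,200,90),(16,255,255)); m[:100]=0
for c in cv2.findContours(m,0,2)[0]:
    if cv2.contourArea(c)>150:
        (u,v),r=cv2.minEnclosingCircle(c)
        # corrected: compare the blob with the silhouette of cylinder of h,r
        print('orange',u,v,r,cv2.contourArea(c),onz('top',u,v,.05))
v0=hsv[155:170,378:400,2]; print(v0[::3,::2])
# bed
g=cv2.inRange(hsv,(0,0,120),(179,45,255)); g[:205]=0;g[305:]=0;g[:,:165]=0;g[:,390:]=0
cs=cv2.findContours(g,0,2)[0]; pts=np.vstack([c for c in cs if cv2.contourArea(c)>30])
r=cv2.minAreaRect(pts); P=[onz('top',*p,.012)[:2] for p in cv2.boxPoints(r)]
print('bed',cv2.boxPoints(r)); print(np.array(P)); P=np.array(P); print(np.linalg.norm(np.diff(P,axis=0),axis=1),P.mean(0))
rd=cv2.inRange(hsv,(0,200,120),(4,255,255))|cv2.inRange(hsv,(172,200,120),(179,255,255)); rd[:230]=0;rd[300:]=0
M=cv2.moments(rd,True); print('post',M['m00'],onz('top',M['m10']/M['m00'],M['m01']/M['m00'],.105))
```

```text
orange 425.0 209.5 19.319778442382812 986.5 [ 0.56730884 -0.21006863  0.05      ]
orange 387.1612854003906 162.6774139404297 13.957443237304688 529.0 [ 0.65140435 -0.13962953  0.05      ]
orange 437.9600830078125 132.73193359375 20.688188552856445 1069.5 [ 0.70917588 -0.2314319   0.05      ]
[[170 174 171 172 173 172 170 170 168 170 155]
 [176 173 173 172 172 172 173 171 171 170 172]
 [176 176 175 174 174 174 173 172 171 172 170]
 [177 176 177 176 175 173 175 173 172 171 173]
 [191 176 178 177 176 175 175 174 173 173 177]]
bed [[172.436   258.92844]
 [181.34293 212.68091]
 [376.05405 250.18085]
 [367.14713 296.42838]]
[[ 0.46107156  0.2612549 ]
 [ 0.54973839  0.24863464]
 [ 0.48919055 -0.12626393]
 [ 0.4019932  -0.11138169]]
[0.08956046 0.37975647 0.08845824] [0.47549843 0.06806098]
post 138.0 [ 0.45534131 -0.05950626  0.105     ]
```

View pics/c1.png

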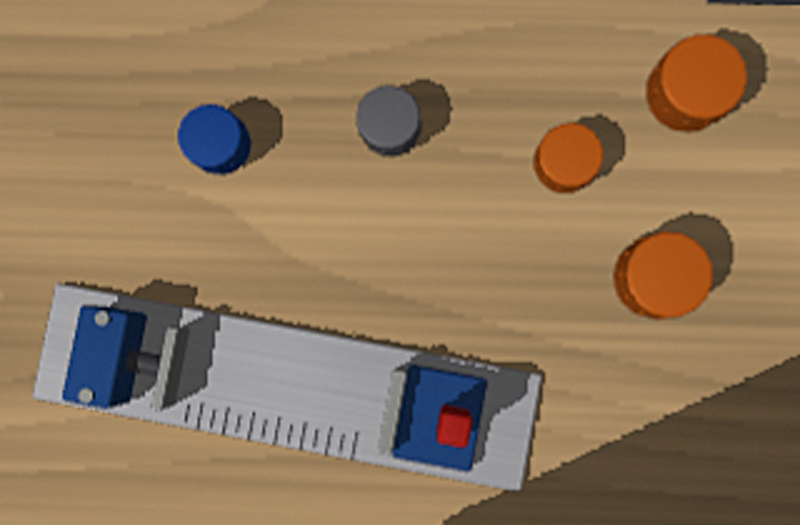

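The crop confirms the small orange cap, with its top disc centred at about (388.4,162.3) in full-image pixels. The bed rectangle comes out at 90×380 mm as specified, with the anvil on the left and the jaw's red post on the right. I'll yaw the tool first so that its x runs along the caliper's y.

Emit:
servo_tool(
  commands="0 0 -0.18 0 0 0 1; 0 0 -0.18 0 0 0 1; 0 0 -0.18 0 0 0 1; 0 0 -0.18 0 0 0 1; 0 0 -0.18 0 0 0 1",
)

```text
time_s: 0.72
eef_pos: [0.1922, -0.5416, 0.2307]
eef_rot: [-0.0, 0.812, 0.584, 0.0]
wrist_force: [0.4, 0.2, 0.2]
opening: 0.999
grasp_force: 0.0
```

Emit:
servo_tool(
  commands="0 0 -0.17 0 0 0 1; 0 0 0 0 0 0 1; 0 0 0 0 0 0 1",
)

```text
time_s: 1.1
eef_pos: [0.1922, -0.5418, 0.231]
eef_rot: [-0.0, 0.762, 0.647, 0.0]
wrist_force: [0.3, 0.4, -0.2]
opening: 1.001
grasp_force: 0.0
```

```bash
cat >> h.py <<'E'
yh=np.array([.0598,.3737]);yh/=np.linalg.norm(yh); xh=np.array([yh[1],-yh[0]]); O=np.array([.47550,.06806])-.01*yh
def w(x,y): return O+x*xh+y*yh
def go(P):
    "tool-axis shift in mm from measured TCP to world P, and yaw left"
    s=get_obs(); q=s['eef_rot']; R=Ro.from_quat(np.r_[q[1:],q[0]]).as_matrix()
    e=np.arctan2(yh[1],yh[0])-np.arctan2(R[1,0],R[0,0])
    print('shift',np.round(R.T@(np.array(P)-s['eef_pos'])*1e3,1),'wz',round(-e,4),'tilt',R[:2,2].round(3),'F',s['wrist_force'].round(1),'open',round(s['opening'],3),'grip',round(s['grasp_force'],1),'t',s['time_s'])
E
python3 -c "
from h import *
C=onz('top',388.4,162.3,.05);print(C,w(0,.05),w(0,-.119)); go([C[0],C[1],.16])"
```

```text
[ 0.65216061 -0.14188176  0.05      ] [0.48182044 0.10755749] [ 0.45511657 -0.05931942]
shift [469.3 388.9  71.2] wz -0.0046 tilt [-0.     0.001] F [ 0.3  0.4 -0.2] open 1.001 grip 0.0 t 1.1
```

Emit:
servo_tool(
  commands="0 0 -0.005 38 32 0 1; 0 0 0 38 32 0 1; 0 0 0 38 32 0 1; 0 0 0 38 32 0 1; 0 0 0 38 32 0 1",
)

```text
time_s: 1.72
eef_pos: [0.3808, -0.3779, 0.2314]
eef_rot: [0.0, 0.761, 0.649, 0.0]
wrist_force: [0.3, -0.3, 0.8]
opening: 1.001
grasp_force: 0.0
```

Emit:
servo_tool(
  commands="0 0 0 38 32 0 1; 0 0 0 38 32 0 1; 0 0 0 38 32 0 1; 0 0 0 38 32 0 1; 0 0 0 38 32 0 1",
)

```text
time_s: 2.35
eef_pos: [0.5683, -0.2149, 0.2313]
eef_rot: [0.0, 0.761, 0.649, -0.0]
wrist_force: [0.7, -0.6, 0.1]
opening: 0.999
grasp_force: 0.0
```

Emit:
servo_tool(
  commands="0 0 0 38 30 0 1; 0 0 0 38 30 0 1; 0 0 0 0 0 0 1; 0 0 0 0 0 0 1",
)

```text
time_s: 2.85
eef_pos: [0.6379, -0.1502, 0.2308]
eef_rot: [-0.0, 0.76, 0.65, -0.0]
wrist_force: [0.6, 0.4, -0.6]
opening: 1.002
grasp_force: 0.0
```

```bash
python3 -c "
from h import *
go([.6522,-.1419,.014])"
```

```text
shift [ 10.5  13.  216.8] wz 0.0028 tilt [-0.001 -0.   ] F [ 0.6  0.4 -0.6] open 1.002 grip 0.0 t 2.85
```

Emit:
servo_tool(
  commands="0 0 0.003 10.5 13 30 1; 0 0 0 0 0 40 1; 0 0 0 0 0 40 1; 0 0 0 0 0 0 1; 0 0 0 0 0 0 1",
)

```text
time_s: 3.48
eef_pos: [0.6532, -0.1431, 0.1231]
eef_rot: [0.001, 0.761, 0.648, 0.0]
wrist_force: [0.9, 0.3, 1.0]
opening: 1.003
grasp_force: 0.0
```

```bash
python3 -c "
from h import *
go([.6522,-.1419,.014]); snap('scene','s1.png',(190,130,390,280),4)"
```

```text
shift [  1.1  -1.4 109.1] wz -0.0009 tilt [ 0.002 -0.001] F [0.9 0.3 1. ] open 1.003 grip 0.0 t 3.475
```

View pics/s1.png

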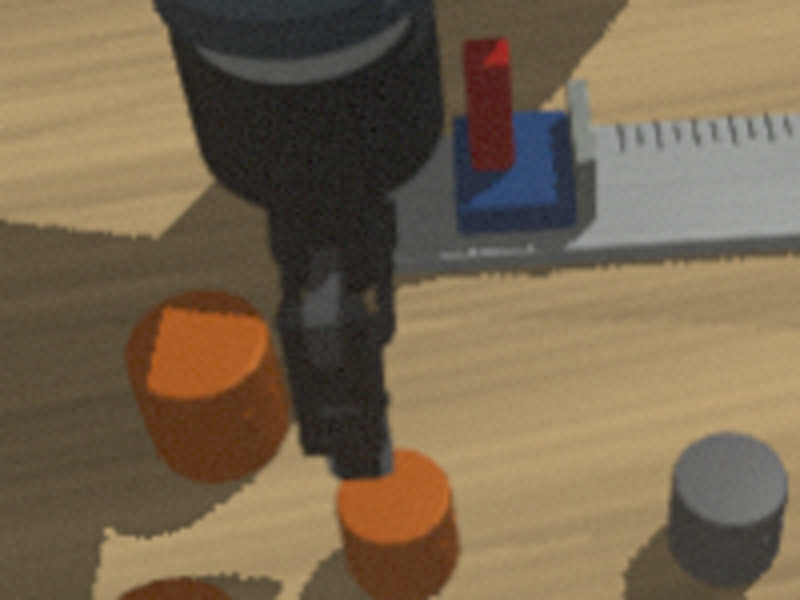

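The gripper is above the small orange cap (crop centre about (395,500)), with the near finger on its +x side, as expected from the projection. I'll descend and grip.

Emit:
servo_tool(
  commands="0 0 0 1 -1.5 35 1; 0 0 0 0 0 30 1; 0 0 0 0 0 25 1; 0 0 0 0 0 19 1; 0 0 0 0 0 0 1",
)

```text
time_s: 4.15
eef_pos: [0.651, -0.1406, 0.0119]
eef_rot: [-0.001, 0.761, 0.649, -0.0]
wrist_force: [-0.4, -0.3, 0.2]
opening: 1.001
grasp_force: 0.0
```

Emit:
servo_tool(
  commands="0 0 0 0 0 0 0; 0 0 0 0 0 0 0; 0 0 0 0 0 0 0; 0 0 0 0 0 0 0; 0 0 0 0 0 0 0",
)

```text
time_s: 4.78
eef_pos: [0.6527, -0.1412, 0.0142]
eef_rot: [0.001, 0.761, 0.649, 0.001]
wrist_force: [-0.7, -0.2, 6.8]
opening: 0.539
grasp_force: 62.1
```

```bash
python3 -c "
from h import *
go([.6522,-.1419,.014])"
```

```text
shift [-0.8 -0.4  0.2] wz 0.0007 tilt [ 0.003 -0.001] F [-0.7 -0.2  6.8] open 0.539 grip 62.1 t 4.775
```

Emit:
servo_tool(
  commands="0 0 0 0 0 -15 0; 0 0 0 0 0 -30 0; 0 0 0 0 0 -40 0; 0 0 0 0 0 -30 0; 0 0 0 0 0 0 0",
)

```text
time_s: 5.4
eef_pos: [0.6534, -0.1414, 0.1314]
eef_rot: [0.003, 0.761, 0.649, 0.002]
wrist_force: [1.4, -0.1, -0.3]
opening: 0.543
grasp_force: 61.6
```

```bash
python3 -c "
from h import *
p=w(0,.05);go([*p,.125])"
```

```text
shift [ 218.9 -208.6    4.7] wz 0.0008 tilt [ 0.006 -0.003] F [ 1.4 -0.1 -0.3] open 0.543 grip 61.6 t 5.4
```

Emit:
servo_tool(
  commands="0 0 0 15 -14 0 0; 0 0 0 28 -27 0 0; 0 0 0 32 -30 0 0; 0 0 0 32 -30 0 0; 0 0 0 32 -30 0 0",
)

```text
time_s: 6.02
eef_pos: [0.5418, 0.0185, 0.1259]
eef_rot: [-0.001, 0.761, 0.649, -0.001]
wrist_force: [1.0, 0.0, -1.2]
opening: 0.543
grasp_force: 61.7
```

Emit:
servo_tool(
  commands="0 0 0 32 -30 0 0; 0 0 0 28 -27 0 0; 0 0 0 20 -20 0 0; 0 0 0 0 0 0 0; 0 0 0 0 0 0 0",
)

```text
time_s: 6.65
eef_pos: [0.4805, 0.108, 0.1269]
eef_rot: [-0.0, 0.761, 0.649, -0.0]
wrist_force: [0.2, -0.4, -0.3]
opening: 0.545
grasp_force: 61.7
```

```bash
python3 -c "
from h import *
p=w(0,.05);go([*p,.028]); snap('scene','s2.png',(270,60,490,225),3.6)"
```

```text
shift [-0.2  1.4 98.9] wz 0.0008 tilt [-0. -0.] F [ 0.2 -0.4 -0.3] open 0.545 grip 61.7 t 6.65
```

View pics/s2.png

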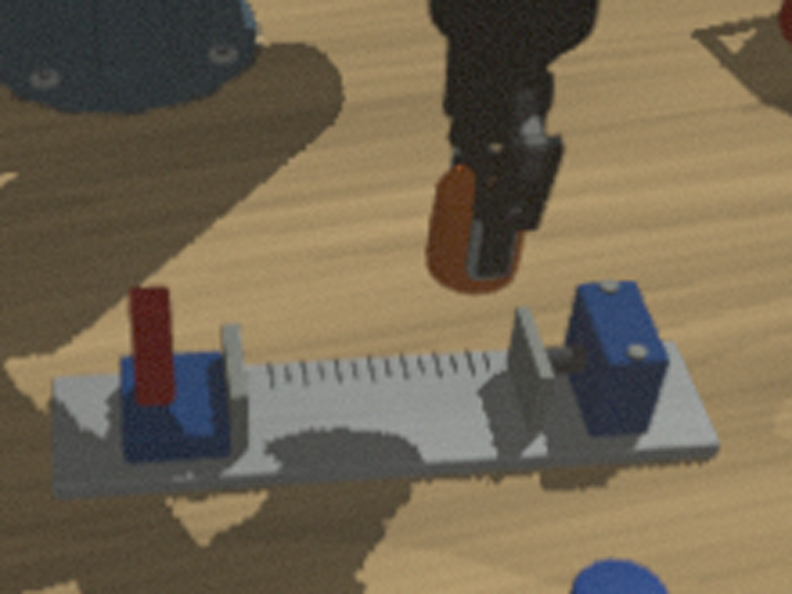

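The cap is held upright over the gap, at crop (476,230). The jaw plate is at (232,360) and the anvil plate at (530,360). I'll lower it.

Emit:
servo_tool(
  commands="0 0 0 0 1.5 25 0; 0 0 0 0 0 30 0; 0 0 0 0 0 25 0; 0 0 0 0 0 14 0; 0 0 0 0 0 0 0",
)

```text
time_s: 7.32
eef_pos: [0.4814, 0.1076, 0.0324]
eef_rot: [-0.001, 0.761, 0.649, -0.001]
wrist_force: [0.1, -0.1, -1.1]
opening: 0.547
grasp_force: 61.7
```

Emit:
servo_tool(
  commands="0 0 0 0 0 2 0; 0 0 0 0 0 0 0; 0 0 0 0 0 0 0",
)

```text
time_s: 7.7
eef_pos: [0.4824, 0.1081, 0.032]
eef_rot: [0.0, 0.761, 0.649, 0.0]
wrist_force: [-0.4, -0.6, -0.7]
opening: 0.541
grasp_force: 61.7
```

Emit:
servo_tool(
  commands="0 0 0 0 0 3 0; 0 0 0 0 0 0 0; 0 0 0 0 0 0 0",
)

```text
time_s: 8.07
eef_pos: [0.4818, 0.1081, 0.0282]
eef_rot: [-0.0, 0.761, 0.649, -0.0]
wrist_force: [-0.3, -0.2, -0.3]
opening: 0.547
grasp_force: 61.7
```

Emit:
servo_tool(
  commands="0 0 0 0 0 1.5 0; 0 0 0 0 0 0 0; 0 0 0 0 0 0 0",
)

```text
time_s: 8.45
eef_pos: [0.4819, 0.1081, 0.0268]
eef_rot: [-0.0, 0.761, 0.649, -0.0]
wrist_force: [-0.0, 0.8, -0.6]
opening: 0.543
grasp_force: 61.7
```

Emit:
servo_tool(
  commands="0 0 0 0 0 1 0; 0 0 0 0 0 0 0; 0 0 0 0 0 0 0",
)

```text
time_s: 8.82
eef_pos: [0.482, 0.1081, 0.0261]
eef_rot: [0.0, 0.761, 0.649, 0.0]
wrist_force: [-2.2, -0.2, 5.4]
opening: 0.547
grasp_force: 62.1
```

Emit:
servo_tool(
  commands="0 0 0 0 0 1 0; 0 0 0 0 0 0 0; 0 0 0 0 0 0 0",
)

```text
time_s: 9.2
eef_pos: [0.482, 0.1081, 0.026]
eef_rot: [0.0, 0.761, 0.649, -0.0]
wrist_force: [-6.2, -0.6, 16.5]
opening: 0.546
grasp_force: 63.6
```

Emit:
servo_tool(
  commands="0 0 0 0 0 -1 0; 0 0 0 0 0 0 0.65; 0 0 0 0 0 0 0.8; 0 0 0 0 0 0 1; 0 0 0 0 0 0 1",
)

```text
time_s: 9.82
eef_pos: [0.4818, 0.1081, 0.0257]
eef_rot: [-0.0, 0.761, 0.649, -0.0]
wrist_force: [0.1, 0.6, 1.0]
opening: 1.001
grasp_force: 0.0
```

Emit:
servo_tool(
  commands="0 0 0 0 0 0 1; 0 0 0 0 0 -15 1; 0 0 0 0 0 -30 1; 0 0 0 0 0 -40 1; 0 0 0 0 0 -40 1",
)

```text
time_s: 10.45
eef_pos: [0.4819, 0.1081, 0.153]
eef_rot: [0.0, 0.761, 0.649, 0.0]
wrist_force: [0.6, 0.2, 0.0]
opening: 1.001
grasp_force: 0.0
```

```bash
python3 -c "
from h import *
p=w(0,-.1192);go([*p,.16]); snap('scene','s3.png',(270,60,490,225),3.6)"
```

```text
shift [-1.698e+02 -1.000e-01 -7.000e+00] wz 0.0007 tilt [ 0.001 -0.   ] F [0.6 0.2 0. ] open 1.001 grip 0.0 t 10.45
```

View pics/s3.png

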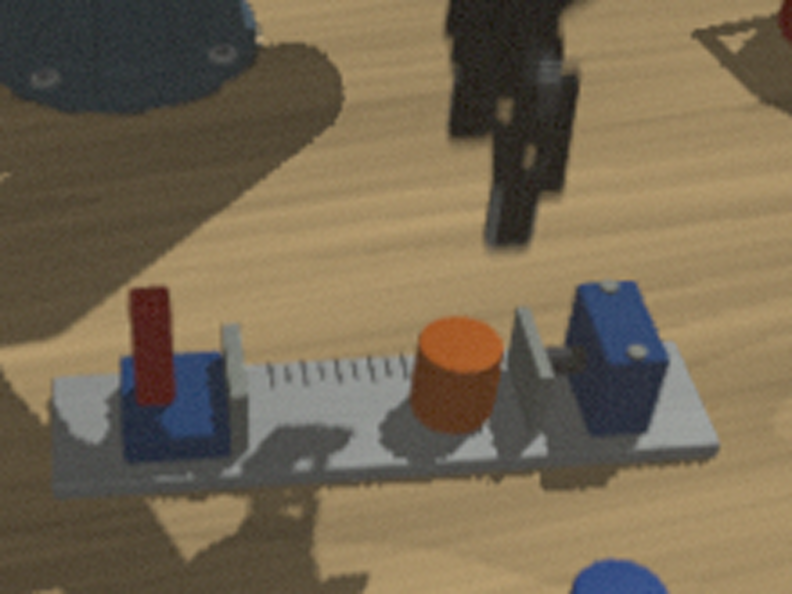

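The cap stands upright on the bed, with its top at crop (460,345), clear of both plates. Next is the red post.

Emit:
servo_tool(
  commands="0 0 0 -25 0 -7 1; 0 0 0 -40 0 0 1; 0 0 0 -40 0 0 1; 0 0 0 -40 0 0 1; 0 0 0 -25 0 0 1",
)

```text
time_s: 11.12
eef_pos: [0.455, -0.0614, 0.1588]
eef_rot: [0.001, 0.761, 0.649, 0.0]
wrist_force: [0.5, -0.7, 0.2]
opening: 1.0
grasp_force: 0.0
```

Emit:
servo_tool(
  commands="0 0 0 0 0 25 1; 0 0 0 0 0 30 1; 0 0 0 0 0 25 1; 0 0 0 0 0 14 1; 0 0 0 0 0 0 1",
)

```text
time_s: 11.75
eef_pos: [0.4547, -0.0596, 0.0635]
eef_rot: [-0.001, 0.761, 0.649, -0.0]
wrist_force: [0.2, 0.3, 0.9]
opening: 0.998
grasp_force: 0.0
```

```bash
python3 -c "
from h import *
p=w(0,-.1192);go([*p,.065]); snap('scene','s4.png',(270,60,490,225),3.6)
c=onz('scene',397.8,155.8,.062)[:2]-O; print('cap local',c@xh,c@yh)"
```

```text
shift [ 0.1  0.3 -1.5] wz 0.0007 tilt [-0.001  0.001] F [0.2 0.3 0.9] open 0.998 grip 0.0 t 11.75
cap local 0.003740601340989958 0.04980012550372884
```

View pics/s4.png

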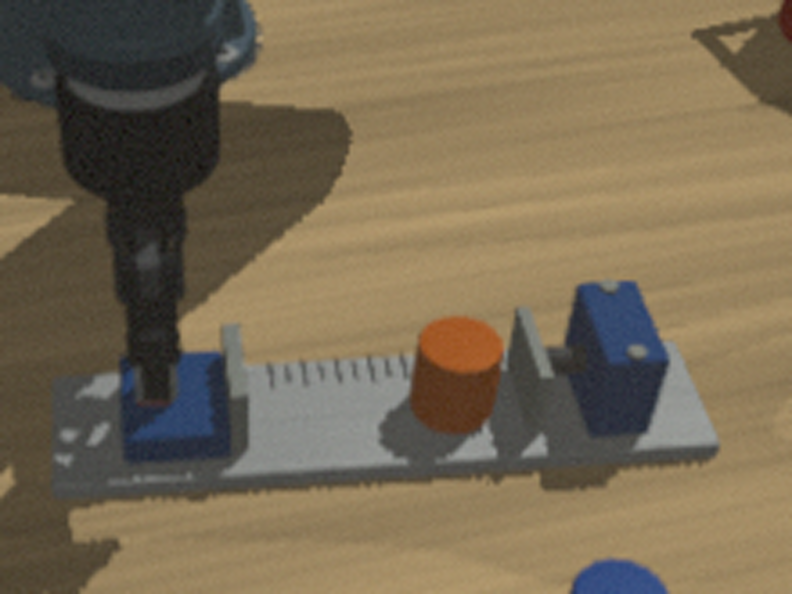

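The fingers straddle the post, and the cap measures at caliper y = 49.8 mm. I'll grip the post and slide the jaw.

Emit:
servo_tool(
  commands="0 0 0 0 0 0 0; 0 0 0 0 0 0 0; 0 0 0 0 0 0 0; 0 0 0 0 0 0 0; 0 0 0 0 0 0 0",
)

```text
time_s: 12.42
eef_pos: [0.4532, -0.0594, 0.064]
eef_rot: [-0.002, 0.76, 0.649, -0.001]
wrist_force: [-10.8, 0.5, 12.9]
opening: 0.252
grasp_force: 59.4
```

Emit:
servo_tool(
  commands="0 0 0 0 0 0 0; 0 0 0 5 0 0 0; 0 0 0 12 0 0 0; 0 0 0 15 0 0 0; 0 0 0 15 0 0 0",
)

```text
time_s: 13.05
eef_pos: [0.4604, -0.0138, 0.064]
eef_rot: [-0.001, 0.76, 0.649, -0.002]
wrist_force: [-13.3, -6.3, 11.5]
opening: 0.253
grasp_force: 59.4
```

Emit:
servo_tool(
  commands="0 0 0 15 0 0 0; 0 0 0 12 0 0 0; 0 0 0 6 0 0 0; 0 0 0 4 0 0 0; 0 0 0 4 0 0 0",
)

```text
time_s: 13.68
eef_pos: [0.4668, 0.0266, 0.0641]
eef_rot: [-0.001, 0.76, 0.649, -0.002]
wrist_force: [-12.0, -5.7, 12.7]
opening: 0.249
grasp_force: 59.5
```

```bash
python3 -c "
from h import *
p=w(0,.004);go([*p,.064])"
```

```text
shift [36.3  2.1 -0. ] wz 0.0016 tilt [-0.005 -0.001] F [-12.   -5.7  12.7] open 0.249 grip 59.5 t 13.675
```

Emit:
servo_tool(
  commands="0 0 0 4 0 0 0; 0 0 0 4 0 0 0; 0 0 0 4 0 0 0; 0 0 0 4 0 0 0; 0 0 0 4 0 0 0",
)

```text
time_s: 14.3
eef_pos: [0.4699, 0.0462, 0.064]
eef_rot: [-0.001, 0.76, 0.649, -0.002]
wrist_force: [-12.0, -6.0, 12.9]
opening: 0.25
grasp_force: 59.5
```

Emit:
servo_tool(
  commands="0 0 0 4 0 0 0; 0 0 0 4 0 0 0; 0 0 0 4 0 0 0; 0 0 0 3 0 0 0; 0 0 0 0 0 0 0",
)

```text
time_s: 14.92
eef_pos: [0.4722, 0.061, 0.0641]
eef_rot: [-0.001, 0.76, 0.649, -0.003]
wrist_force: [-11.7, -5.7, 13.3]
opening: 0.254
grasp_force: 59.5
```

```bash
python3 -c "
from h import *
p=w(0,.004);go([*p,.064]); a=snap('scene','s5.png',(340,80,480,200),5); b=camera('top'); np.savez('i5.npz',a=a,b=b)
for y in(.124,.16,.17,.18): print(proj('scene',[*w(0,y),.04]),proj('top',[*w(0,y),.04]))
h=cv2.cvtColor(b,cv2.COLOR_BGR2HSV);m=cv2.inRange(h,(40,80,40),(85,255,255));m[:200]=0;m[300:]=0;m[:,:100]=0;m[:,220:]=0
print(cv2.boundingRect(m),m.sum()/255)"
```

```text
shift [1.5 2.1 0. ] wz 0.0016 tilt [-0.005 -0.002] F [-11.7  -5.7  13.3] open 0.254 grip 59.5 t 14.925
[431.74009518 160.61587304] [211.42899878 243.56067854]
[448.7672487  159.64342493] [192.44937647 239.92376402]
[453.46640161 159.37695863] [187.18142489 238.91522401]
[458.15168913 159.11211183] [181.91510778 237.90739341]
(0, 0, 0, 0) 0.0
```

View pics/s5.png

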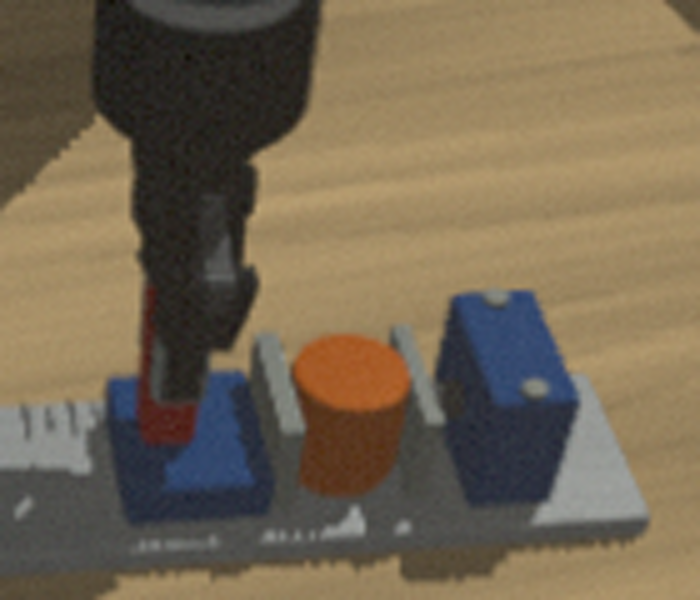

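The cap sits between the plates at crop (350,372). The anvil plate at (418,375) is closer to the head than before, and the head hides the stem from this camera. I'll measure the plate positions in the top view, before against now.

Run:
```python
from h import *
A=np.load('i0.npz')['b'];B=np.load('i5.npz')['b']
c=lambda i:cv2.resize(i[205:285,160:300],None,fx=4,fy=3.6*1.03,interpolation=cv2.INTER_CUBIC)
cv2.imwrite('pics/c6.png',np.vstack([c(A)[:298],c(B)[:298]]))
ys=np.arange(.07,.13,.002)
for x in(-.026,.026):
  for I in(A,B):
    g=cv2.cvtColor(I,cv2.COLOR_BGR2GRAY)
    p=np.array([proj('top',[*w(x,y),.058]) for y in ys],np.float32)
    print(x,cv2.remap(g,p[:,0][None],p[:,1][None],1)[0].tolist())
```

```text
-0.026 [96, 132, 171, 167, 168, 166, 143, 102, 69, 50, 104, 140, 142, 151, 145, 167, 166, 169, 172, 161, 150, 122, 37, 16, 20, 24, 20, 22, 24, 46]
-0.026 [81, 81, 80, 80, 79, 80, 80, 81, 81, 81, 81, 80, 80, 80, 79, 80, 79, 80, 81, 80, 80, 81, 81, 81, 81, 81, 79, 81, 80, 80]
0.026 [76, 77, 77, 77, 77, 70, 55, 53, 53, 49, 84, 147, 143, 136, 93, 72, 76, 75, 76, 76, 78, 80, 24, 22, 24, 22, 25, 22, 25, 42]
0.026 [48, 51, 50, 52, 55, 62, 63, 66, 62, 60, 63, 49, 51, 51, 52, 84, 140, 143, 142, 87, 72, 80, 28, 28, 28, 28, 25, 27, 32, 48]
```

View pics/c6.png

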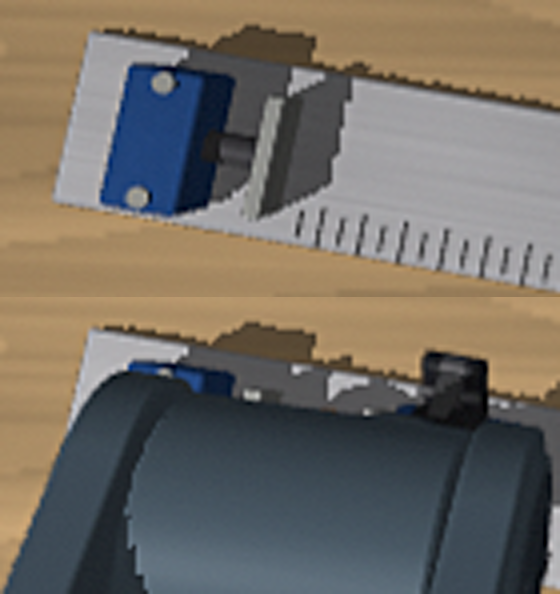

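The lower half shows the arm covering most of the caliper, but the plate's +x end is visible. Its edge has moved from 90 to 100 mm, so the anvil is pushed back about 10 mm. I'll go 2 mm more, release and retreat.

Emit:
servo_tool(
  commands="0 0 0 1 0 0 0; 0 0 0 1 0 0 0; 0 0 0 0 0 0 0; 0 0 0 0 0 0 0.5; 0 0 0 0 0 0 1",
)

```text
time_s: 15.65
eef_pos: [0.4751, 0.0637, 0.0639]
eef_rot: [0.0, 0.761, 0.649, 0.0]
wrist_force: [-0.3, 0.6, 0.5]
opening: 0.666
grasp_force: 0.0
```

Emit:
servo_tool(
  commands="0 0 0 0 0 0 1; 0 0 0 0 0 0 1; 0 0 0 0 0 0 1; 0 0 0 0 0 -15 1; 0 0 0 0 0 -30 1",
)

```text
time_s: 16.27
eef_pos: [0.4739, 0.0637, 0.1091]
eef_rot: [-0.001, 0.761, 0.649, -0.001]
wrist_force: [0.6, 1.1, 0.1]
opening: 1.004
grasp_force: 0.0
```

Emit:
servo_tool(
  commands="0 0 0 0 0 -40 1; 0 0 0 -30 0 -30 1; 0 0 0 -50 0 0 1; 0 0 0 -50 0 0 1; 0 0 0 -50 0 0 1",
)

```text
time_s: 16.9
eef_pos: [0.4464, -0.1156, 0.1802]
eef_rot: [0.001, 0.761, 0.649, 0.0]
wrist_force: [1.0, -1.7, -0.1]
opening: 0.998
grasp_force: 0.0
```

Emit:
servo_tool(
  commands="0 0 0 -50 0 0 1; 0 0 0 -50 0 0 1; 0 0 0 -40 0 0 1; 0 0 0 0 0 0 1; 0 0 0 0 0 0 1",
)

```text
time_s: 17.52
eef_pos: [0.4244, -0.252, 0.1793]
eef_rot: [-0.0, 0.761, 0.649, 0.0]
wrist_force: [-0.2, -0.2, -0.9]
opening: 1.001
grasp_force: 0.0
```

Run:
```python
from h import *
a=camera('scene'); B=camera('top'); go([0,0,0])
c=lambda i,x0,y0:cv2.resize(i[y0:y0+75,x0:x0+190],None,fx=4,fy=4,interpolation=cv2.INTER_CUBIC)
cv2.imwrite('pics/s7.png',np.vstack([c(a,330,130),c(B,160,210)[:290]]))
ys=np.arange(.08,.13,.002); g=cv2.cvtColor(B,cv2.COLOR_BGR2GRAY)
p=np.array([proj('top',[*w(.026,y),.058]) for y in ys],np.float32); print(cv2.remap(g,p[:,0][None],p[:,1][None],1)[0].tolist())
h=cv2.cvtColor(B,cv2.COLOR_BGR2HSV)[215:270,165:215]; m=cv2.inRange(h,(38,70,30),(88,255,255)); r=cv2.inRange(h,(0,120,60),(8,255,255)); print(m.sum()/255,cv2.boundingRect(m),r.sum()/255)
```

```text
shift [ 181.9 -458.7  179.1] wz 0.0019 tilt [0. 0.] F [-0.2 -0.2  0.4] open 0.997 grip 0.0 t 17.625
[68, 72, 74, 82, 80, 81, 71, 53, 55, 53, 57, 111, 155, 150, 149, 88, 80, 26, 21, 26, 26, 25, 24, 27, 44]
25.0 (20, 20, 4, 9) 0.0
```

View pics/s7.png

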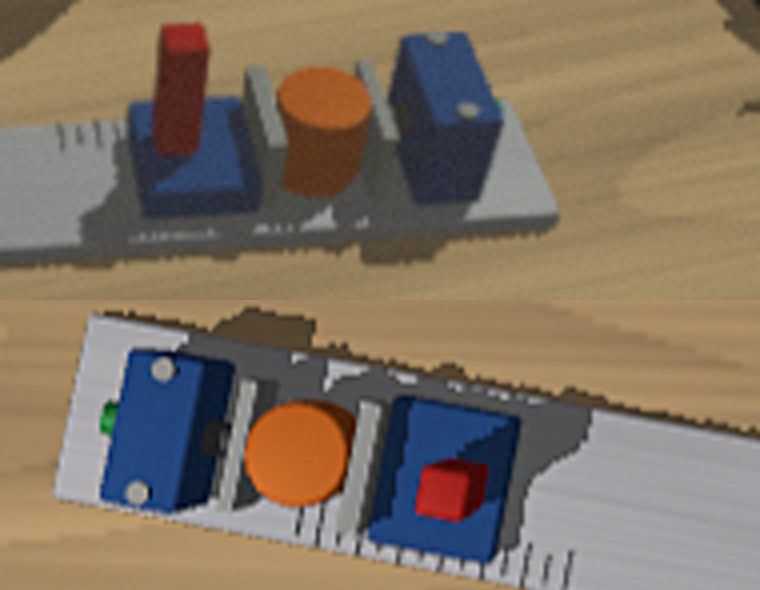

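Both views show the cap upright and clamped between the plates. The green stem shows behind the blue head at crop (108,418), with no red. The anvil reads about 12 mm back and the hand is clear.

```bash
python3 -c "
from bench import *
print(hand_in())"
```

```text
the job is handed in; nothing more can be done
None
```

The smallest orange cap stands upright on the caliper's bed, clamped with the anvil pushed back about 12 mm (half its stroke): green shows, no red, the hand is clear, and the job was handed in at about 18 s of the 58 s limit.

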